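Seat the cover plate level on the bench heater

TASK

Take the aluminium cover plate by its handle off the sloping draining rack, lay it in the opening of the bench heater so that it rests on the raised lift pins, and let go of it. Then press it down until it sits level and fully home all round, flush with the heater's rim, and leave the bottle, the dishes and the tip box where they are.

Things in the scene. Friction and masses are not known exactly. Their poses are not given: they have to be found in the camera images.
- cover: Loose aluminium cover plate, 100 (x) x 150 (y) x 10 mm thick, about 0.3 kg, same either way round. Origin: centre of underside; z out of its upper face. On that face a centred upright black bar handle: 14 mm thick (x), 60 mm long (y), top 42 mm above the origin (32 mm above the plate). Starts lying on the rack's slope: z axis 38 degrees from vertical, handle level.
- rack: Fixed grey-blue plastic draining rack, about 130 x 200 mm, 125 mm tall. Its board (200 mm wide) slopes at 38 degrees, rising along the rack's +x; a lip at the low edge, 8 mm above the board, keeps the cover from sliding down. Origin: on the bench under the middle of the board, whose face is 80 mm up there; y level along the board, z up.
- heater: Fixed cream bench heater, 78 mm tall: block 200 (x) x 150 (y) mm with a lower control panel reaching 50 mm further at -x. Origin: on the bench under the centre of the opening in its top; z up. The opening is 156 (x) x 106 (y) mm, 10 mm deep, with a flat floor, from which four steel lift pins of 12 mm diameter rise at x = +/-60, y = +/-35 mm.
- seat (a point): Centre of the floor of the heater's opening, 68 mm above the bench, axes as the heater's. Home: cover's origin here, its 150 mm side along this x, top level with the rim. The lift pins start 4 to 6 mm up, unequal; each slides down under about 3 N and stays where pushed, and they carry the loose cover's weight. About 12 N in all, pressed at the middle, sends it down.
- bottle: Loose white bottle, 68 mm diameter, 180 mm tall, standing. Origin: centre of its underside. Leave alone.
- dishes: Loose stack of two translucent white round dishes, 92 mm diameter, 29 mm tall. Origin: centre of its underside. Leave alone.
- tipbox: Loose grey box with a blue lid, 87 by 122 by 60 mm tall. Origin: centre of its underside. Leave alone.
Mind the look-alikes: they are no part of the job. What is meant by the cover is not brown or purple, and is the larger of those in its own colour.

How it is judged:
By the outcome, as a careful person would: the job done as asked, in the order asked, and still so for the second after the job is handed in, with the robot touching nothing.
It also fails if it takes over 54 s, if anything falls off the work surface, if the arm or the gripper's body presses on something with over 40 N, if the wrist force passes 120 N, or if a joint passes its speed limit or range.

ROBOT

A 6-joint arm with a two-finger parallel gripper is mounted at the origin on the work surface. World frame = base frame: x ahead of the robot, y to its left, z up, the work surface at z = 0. Lengths are in mm, angles in rad, forces in N, time in s.
With the tool pointing down it reaches from about 350 to 800 mm from the base axis. Payload 7.3 kg.
Tool frame: the origin (TCP) lies at the very end of the fingers, on their centre line; the grasp point (between the pads) lies 19 mm behind it (tcp_to_grasp is the distance from the TCP to the grasp point, in mm); z points along the fingers, y is the line along which they close (so a half turn about z gives the same grasp; the last joint's range is limited). The gripper opens to 85 mm and grips with 20 to 120 N. Pads are 22 mm wide; open, the fingers measure 114 mm over their backs; the gripper's body (76 mm by 85 mm) begins 54 mm behind the grasp point. The pads swing forward as they close: fully open they stand 13 mm farther back than shut.
Start: joints at [0.955, 0.342, 1.524, -0, 1.275, -0.146], TCP at [237.663, 468.15, 192.422] pointing down, gripper open.
Joint ranges: [-2.53, 2.53], [-0.77, 2.02], [0.04, 2.7], [-1, 4.14], [0.28, 2.66], [-3.11, 3.11]. Speed limits (rad/s): [2.57, 2.57, 3.14, 3.14, 3.14, 3.14].

INTERFACE

Orientations are given as [roll, pitch, yaw] about the fixed x, y, z axes, in that order (R = Rz(yaw) Ry(pitch) Rx(roll)).
In Python, from bench import * gives the robot as it stands.
- The arm moves only by the tool drive_tool, never from a script. Its argument "rows" is a list of rows, each an object with "dp": the shift along the tool's x, y, z in m, a list of three; "roll": the turn about the tool's z in degrees. A call has 1 to 8 rows; each row shifts and turns the commanded pose from where the row before left it, along the tool's axes as they then stand; what a row does not reach is not made up. A row lasts 1/8 s, in which the tool goes at most 62.5 mm and 10.7 degrees, less where a joint would pass 70% of its speed; a pose out of reach is approached as far as the arm can. A call is refused whole if a number of a shift passes 0.0625 or a number of a turn 10.7, either way. A call with a gripper value outside its range is refused whole. "claw" is the opening, from 0 (shut) to 1 (fully open), set as the call begins (left out, the last holds). The fingers move at their own pace and stop on an object; "grip_force" is the grip in N (left out, the last holds). Time passes only in rows, so rows that do not move let the fingers close. It gives the time, the measured TCP pose, the force, the opening and the grip force at its end, in the units of the state.
- sense(): the state, without advancing time (a new reading comes with each control period).
- read_camera(name): name is "scene" or "side" or "wrist"; returns a dict with "frame" (420x560x3 uint8, red, green, blue), "range_z" (420x560 float32, mm along the optical axis (not along the pixel's ray), 0 where there is no reading), "fx", "fy", "cx", "cy" (pixels), "position" and "orientation" of the camera in the world; the wrist camera has in their place "T_tool_cam" (4x4, takes a point from camera to tool coordinates, whose origin is the TCP and whose axes are the flange's). Camera axes: x right, y down, z forward; pixel columns grow to the right and rows downward; lengths in mm; the calibration is good to about 2 mm. A picture is of the moment at which its call begins: read the wrist's pose just before it.
- job_done(): hands the job in; it is judged then, once.
The state is a dict: "t": time; "joint_pos": joint angles; "qvel": joint speeds; "joint_torque": joint torques, N m; "eef_pos": TCP position; "ee_rot": TCP orientation; "force": force on the tool from outside, world axes, zero at the start; "ft_torque": the same for the moment, N m; "grip_width": finger opening in mm; "gripper_force": force on a finger pad.
Only numpy, scipy, OpenCV 4.12 (cv2) and the standard library are available. Lean on these libraries where they do the work, as an engineer would, in place of code of your own. Each camera call takes 0.05 s, during which the arm holds its last target. There are 200 camera calls.

## Working session

There is one attempt and no reset: what is moved stays moved. The work goes in short steps, Python scripts to look and compute and a tool call to move; the robot and the scene stay as the last step left them, time stands still between calls to the robot, and variables do not carry over. Pictures are saved under pics/ and viewed, at most 10 in all, crops included, and the job is handed in when it is done.

Besides the shell and the picture viewer there is one more tool, called after "Request:" by a JSON object that holds its "api" and its "payload". drive_tool: Moves the arm, as the interface text tells. Its arguments: {"type":"object","properties":{"rows":{"type":"array"},"claw":{"type":"number"},"grip_force":{"type":"number"}},"required":["rows"]}

```bash
mkdir -p pics; ls; cat > h.py <<'E'
from bench import *
import numpy as np, cv2
from scipy.spatial.transform import Rotation as R
def snap(n,f):
    s=sense(); c=read_camera(n); cv2.imwrite(f'pics/{f}.png',c['frame'][:,:,::-1]); np.savez(f'{f}.npz',**{k:np.array(v) for k,v in c.items()},eef=s['eef_pos'],rot=s['ee_rot']); return c
def load(f): return np.load(f+'.npz')
def pose(c):
    if 'T_tool_cam' in c:
        T=np.eye(4);T[:3,:3]=R.from_euler('xyz',c['rot']).as_matrix();T[:3,3]=c['eef'];return T@c['T_tool_cam']
    o=np.array(c['orientation']);T=np.eye(4);T[:3,:3]=o if o.shape==(3,3) else R.from_euler('xyz',o).as_matrix();T[:3,3]=c['position'];return T
def cloud(c):
    z=c['range_z'];v,u=np.mgrid[:z.shape[0],:z.shape[1]]
    P=np.stack([(u-c['cx'])/c['fx']*z,(v-c['cy'])/c['fy']*z,z],-1);T=pose(c)
    return P@T[:3,:3].T+T[:3,3]
E
python3 - <<'E'
from h import *
for n in ['scene','side']:
    c=snap(n,n); print(c['position'],c['orientation'],c['fx'])
print(sense())
E
```

```text
pics
[1014.48462947 -400.25315526 1013.60144707] [-2.60715584  0.0092602   0.96885571] 478.7011865005949
[-210.31588649 -838.71547398  685.05934745] [-2.08559995 -0.01427372 -0.80571267] 408.022561864555
{'t': 0.1, 'joint_pos': array([ 9.54965060e-01,  3.42635891e-01,  1.52488515e+00, -6.86219805e-06,
        1.27542640e+00, -1.46021669e-01]), 'qvel': array([ 0.00077296, -0.00085198, -0.00203152, -0.00297349, -0.00093426,
        0.00074545]), 'joint_torque': array([ 2.03933931e-03, -4.34445691e+01, -2.46490127e+01, -2.05955557e-04,
        4.62634431e-03, -5.31407750e-05]), 'eef_pos': array([237.43435878, 467.79152552, 191.81709111]), 'ee_rot': array([-3.14025133e+00, -1.90633093e-04,  2.67178493e+00]), 'force': array([-0.15576112,  0.37317753,  0.91439571]), 'ft_torque': array([ 0.03956227,  0.00974789, -0.0348745 ]), 'gripper_force': 0.0, 'grip_width': 85.2882386392125}
```

View pics/scene.png

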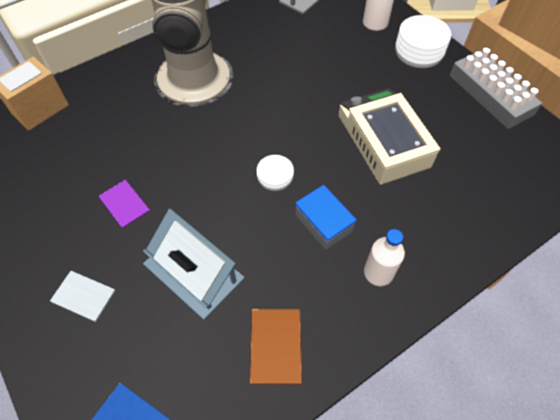

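View pics/side.png

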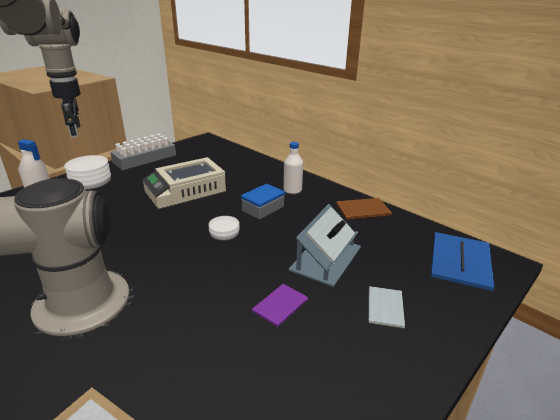

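Candidates for the cover: the grey plate with a black handle on the rack (185,258), the small loose grey plate (82,296), the purple one (124,203) and the brown one (276,346). I choose the one on the rack, since it has the handle and is the larger grey one. Next I'll check it in a close crop.

```bash
python3 - <<'E'
from h import *
im=cv2.imread('pics/scene.png')
a=cv2.resize(im[200:325,130:255],(500,500),interpolation=cv2.INTER_CUBIC)
im2=im[80:190,330:445]; b=cv2.resize(im2,None,fx=4,fy=4,interpolation=cv2.INTER_CUBIC)
cv2.imwrite('pics/rackcrop.png',a)
P=cloud(load('scene'))
for n,(u,v) in dict(plate=(200,285),plate2=(170,240),handle=(183,261),small=(82,296),purple=(124,203),heater=(395,135),rimR=(430,155),rimL=(360,115),table=(100,250),bottle=(394,237),dish=(275,165),tip=(325,205)).items(): print(n,P[v,u].round(1))
# plate points: fit plane
S=load('side');Q=cloud(S)
for nm,C in (('scene',P),('side',Q)):
    x=C.reshape(-1,3); 
    c0=P[285,200]
    m=(np.linalg.norm(x[:,:2]-P[261,183][:2],axis=1)<110)&(x[:,2]>20)&(x[:,2]<200)
    y=x[m]
    # ransac plane
    rng=np.random.default_rng(0);best=0
    for i in range(500):
        p=y[rng.choice(len(y),3,False)];n=np.cross(p[1]-p[0],p[2]-p[0]);
        if np.linalg.norm(n)<1:continue
        n/=np.linalg.norm(n);k=abs((y-p[0])@n)<2.0
        if k.sum()>best:best=k.sum();bk=k
    z=y[bk];c=z.mean(0);n=np.linalg.svd(z-c)[2][2];n*=np.sign(n[2]);print(nm,len(y),best,c.round(1),n.round(3),np.degrees(np.arccos(n[2])))
    d=(y-c)@n; hh=y[d>10]; print('handle pts',len(hh),hh.mean(0).round(1),np.percentile(d[d>10],[50,90,99]).round(1), z[:,2].min(),z[:,2].max())
    # height above: heater top
    hm=(np.linalg.norm(x[:,:2]-P[135,395][:2],axis=1)<180)&(x[:,2]>73)&(x[:,2]<84)
    w=x[hm];r=cv2.minAreaRect(w[:,:2].astype(np.float32));print('heater',len(w),np.median(w[:,2]),r)
E
```

```text
plate [ 612.1 -319.5   71.7]
plate2 [ 494.4 -322.7   93. ]
handle [ 565.4 -325.6  115.7]
small [ 472.7 -538.8   34.1]
purple [ 308.6 -361.3   33.3]
heater [541.8 288.   69.1]
rimR [635.4 320.8  62.6]
rimL [445.3 252.5  77.8]
table [ 371.9 -463.1    1.4]
bottle [787.4  34.6 178.1]
dish [419.9   4.2  26.7]
tip [601.   20.8  60.2]
scene 4242 2035 [ 555.5 -314.3   86.3] [ 0.151 -0.6    0.785] 38.23791889318025
handle pts 293 [ 558.8 -327.9  109.3] [30.1 33.3 35.1] 50.70756129198071 119.32832904177496
heater 1943 78.04133747365938 ((511.9859924316406, 295.99041748046875), (154.33477783203125, 231.01904296875), 76.48419952392578)
side 1910 1090 [ 543.9 -317.7   85.4] [ 0.147 -0.601  0.785] 38.250363980270585
handle pts 123 [ 546.  -331.9  109. ] [30.9 33.3 34.8] 50.13649841058941 117.99756243235947
heater 712 78.67809389796389 ((508.1202697753906, 296.7683410644531), (158.25550842285156, 233.6365966796875), 75.86143493652344)
```

View pics/rackcrop.png

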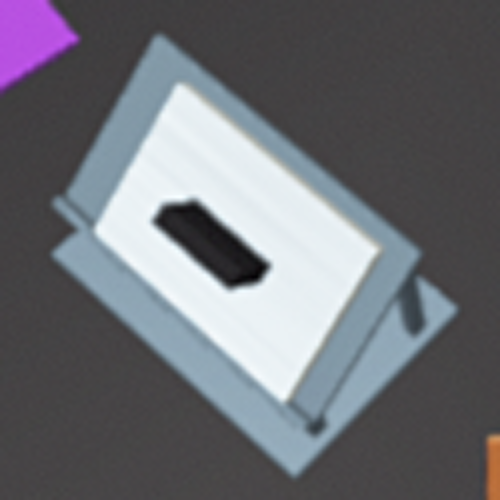

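The crop confirms it: light aluminium plate on the rack, black bar handle at about (183,260) of the scene. The tool can only point down, but the handle's end faces are vertical, so I'll grip the bar across its 60 mm length. First I'll turn and rise, then travel over.

Request:
{"api": "drive_tool", "payload": {"rows": [{"dp": [0, 0, -0.015], "roll": 9.8}, {"dp": [0, 0, -0.015], "roll": 9.8}, {"dp": [0, 0, -0.015], "roll": 9.8}, {"dp": [0, 0, -0.015], "roll": 9.8}, {"dp": [0, 0, -0.015], "roll": 9.8}]}}

```text
t: 0.72
eef_pos: [237.5, 467.9, 267.5]
ee_rot: [-3.141, 0.001, 1.811]
force: [0.3, -0.0, -0.7]
grip_width: 85.3
gripper_force: 0.0
```

Request:
{"api": "drive_tool", "payload": {"rows": [{"dp": [-0.03, 0.005, 0], "roll": 0}, {"dp": [-0.045, 0.006, 0], "roll": 0}, {"dp": [-0.045, 0.006, 0], "roll": 0}, {"dp": [-0.045, 0.006, 0], "roll": 0}, {"dp": [-0.045, 0.006, 0], "roll": 0}, {"dp": [-0.045, 0.006, 0], "roll": 0}, {"dp": [-0.045, 0.006, 0], "roll": 0}, {"dp": [-0.045, 0.006, 0], "roll": 0}]}}

```text
t: 1.72
eef_pos: [367.3, 143.5, 267.2]
ee_rot: [-3.141, -0.0, 1.817]
force: [-0.1, 0.4, 0.8]
grip_width: 85.9
gripper_force: 0.0
```

Request:
{"api": "drive_tool", "payload": {"rows": [{"dp": [-0.045, 0.006, 0], "roll": 0}, {"dp": [-0.045, 0.006, 0], "roll": 0}, {"dp": [-0.045, 0.006, 0], "roll": 0}, {"dp": [-0.045, 0.006, 0], "roll": 0}, {"dp": [-0.045, 0.006, 0], "roll": 0}, {"dp": [-0.045, 0.006, 0], "roll": 0}, {"dp": [-0.045, 0.006, 0], "roll": 0}, {"dp": [-0.045, 0.006, 0], "roll": 0}]}}

```text
t: 2.72
eef_pos: [501.5, -193.9, 267.0]
ee_rot: [-3.141, -0.001, 1.816]
force: [0.2, -0.3, -0.1]
grip_width: 85.5
gripper_force: 0.0
```

Request:
{"api": "drive_tool", "payload": {"rows": [{"dp": [-0.045, 0.006, 0], "roll": 0}, {"dp": [-0.045, 0.006, 0], "roll": 0}, {"dp": [-0.03, 0.006, 0], "roll": 0}, {"dp": [0, 0, 0], "roll": 0}, {"dp": [0, 0, 0], "roll": 0}]}}

```text
t: 3.35
eef_pos: [547.7, -303.9, 266.9]
ee_rot: [-3.141, -0.001, 1.817]
force: [-0.0, -0.1, -0.3]
grip_width: 85.6
gripper_force: 0.0
```

```bash
python3 - <<'E'
from h import *
c=snap('wrist','w1'); s=sense(); print(s['t'],s['eef_pos'],s['ee_rot'],s['joint_pos'])
E
```

```text
3.4 [ 547.7499345  -303.57748844  267.38044741] [-3.14143213e+00 -7.24522261e-04  1.81723955e+00] [-6.28576347e-01  4.99178406e-01  1.07438758e+00  3.41193815e-04
  1.56868568e+00 -8.75020461e-01]
```

View pics/w1.png

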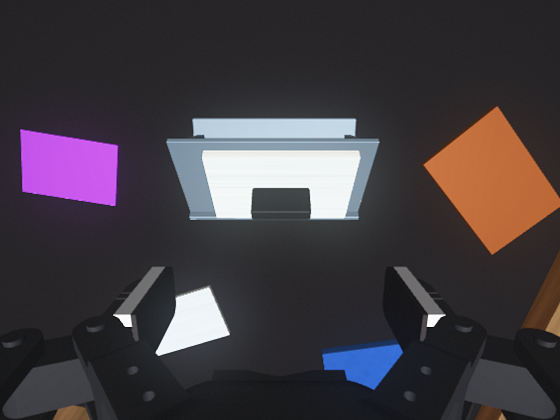

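The wrist view shows the plate squared with the tool: handle top at about (252–310, 188–212), lip below it at row 217. Now to measure it.

```bash
python3 - <<'E'
from h import *
c=load('w1');P=cloud(c);g=c['frame'].astype(int).sum(2)
# plate plane from bright pixels
m=np.zeros(g.shape,bool);m[150:218,200:362]=1
br=m&(g>600); y=P[br];y=y[y[:,2]>20]
cc=np.median(y,0);k=np.ones(len(y),bool)
for _ in range(6):
    q=y[k];cc=q.mean(0);n=np.linalg.svd(q-cc,full_matrices=False)[2][2];n*=np.sign(n[2]);k=abs((y-cc)@n)<2
print('plane',k.sum(),len(y),cc.round(1),n.round(4),np.degrees(np.arccos(n[2])))
a=np.array([-n[1],n[0],0]);a/=np.linalg.norm(a)   # level axis
if a[0]<0:a=-a
u=np.cross(n,a) # uphill/downhill
print('axis heading',np.degrees(np.arctan2(a[1],a[0])),'u',u.round(3))
for lab,rows in (('plate',y[k]),):
    q=rows-cc;print('a',np.percentile(q@a,[.5,99.5]),'u',np.percentile(q@u,[.5,99.5]))
D=((P-cc)@n); hm=m&(D>5)&(D<45)
q=P[hm]-cc
d=D[hm];print('handle n',len(d),np.percentile(d,[1,50,90,99]))
for lo,hi in((28,40),(5,28)):
    s=q[(d>lo)&(d<hi)]
    if len(s):print(lo,hi,len(s),'a',np.percentile(s@a,[1,50,99]).round(1),'u',np.percentile(s@u,[1,50,99]).round(1))
t=q[(d>28)]
ac=(np.percentile(t@a,1)+np.percentile(t@a,99))/2; uc=(np.percentile(t@u,2)+np.percentile(t@u,98))/2
print('handle top centre',(cc+a*ac+u*uc+n*32).round(1),'plate-face point under handle',(cc+a*ac+u*uc).round(1))
x=P[m&(P[...,2]>0)]
qa=(y[k]-cc)
print('plate centre by extents',(cc+a*np.mean(np.percentile(qa@a,[.2,99.8]))+u*np.mean(np.percentile(qa@u,[.2,99.8]))).round(1))
E
```

```text
plane 7039 8046 [ 549.6 -304.4   95.2] [ 0.1493 -0.5952  0.7896] 37.85127554605547
axis heading 14.081951531569764 u [-0.192  0.766  0.614]
a [-73.88815195  74.03025567] u [-61.61648317  36.35592799]
handle n 1582 [ 5.2932657  22.53343369 31.98927259 32.72358146]
28 40 530 a [-29.   -0.3  28.9] u [-17.1  -9.3  -6.2]
5 28 1052 a [-29.3  -0.2  29.2] u [-9.1 -7.4 -6. ]
handle top centre [ 556.6 -332.3  113.3] plate-face point under handle [ 551.8 -313.2   88.1]
plate centre by extents [ 552.1 -314.2   87.3]
```

Request:
{"api": "drive_tool", "payload": {"rows": [{"dp": [-0.024, 0.002, 0.03], "roll": 0}, {"dp": [0, 0, 0.04], "roll": 0}, {"dp": [0, 0, 0.04], "roll": 0}, {"dp": [0, 0, 0.03], "roll": 0}, {"dp": [0, 0, 0.01], "roll": 0}, {"dp": [0, 0, 0.01], "roll": 0}, {"dp": [0, 0, 0], "roll": 0}], "claw": 1}}

```text
t: 4.28
eef_pos: [556.0, -327.2, 107.8]
ee_rot: [3.141, 0.0, 1.817]
force: [-1.5, -0.0, 0.9]
grip_width: 85.3
gripper_force: 0.0
```

Request:
{"api": "drive_tool", "payload": {"rows": [{"dp": [0, 0, 0.01], "roll": 0}, {"dp": [0, 0, 0.01], "roll": 0}, {"dp": [0, 0, 0], "roll": 0}, {"dp": [0, 0, 0], "roll": 0}]}}

```text
t: 4.78
eef_pos: [555.9, -327.4, 87.4]
ee_rot: [3.141, -0.0, 1.817]
force: [-0.1, 0.7, -0.4]
grip_width: 85.5
gripper_force: 0.0
```

Request:
{"api": "drive_tool", "payload": {"rows": [{"dp": [0, 0, 0], "roll": 0}, {"dp": [0, 0, 0], "roll": 0}, {"dp": [0, 0, 0], "roll": 0}, {"dp": [0, 0, 0], "roll": 0}, {"dp": [0, 0, 0], "roll": 0}, {"dp": [0, 0, 0], "roll": 0}], "claw": 0, "grip_force": 35}}

```text
t: 5.52
eef_pos: [555.8, -327.3, 87.4]
ee_rot: [3.142, -0.0, 1.817]
force: [0.6, -0.2, 0.2]
grip_width: -0.2
gripper_force: 0.0
```

```bash
python3 - <<'E'
from h import *
w=snap('wrist','w2');s=snap('side','s2')
a=cv2.resize(s['frame'][170:300,260:400],None,fx=3,fy=3)[:,:,::-1]
cv2.imwrite('pics/j2.png',np.hstack([cv2.resize(w['frame'][:,:,::-1],(380,390*285//390)),cv2.resize(a,(400,285))]) if 0 else np.hstack([cv2.resize(w['frame'][:,:,::-1],(400,300)),cv2.resize(a,(323,300))]))
E
```

```text
(no output)
```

View pics/j2.png

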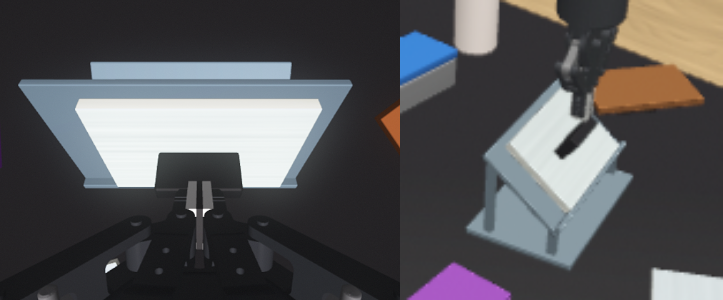

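```bash
python3 - <<'E'
from h import *
c=load('w2');P=cloud(c);print(c['T_tool_cam'].round(3),c['eef'],load('w1')['T_tool_cam'].round(2).tolist())
T=np.eye(4);T[:3,:3]=R.from_euler('xyz',c['rot']).as_matrix();T[:3,3]=c['eef']
Ti=np.linalg.inv(T)
L=P@Ti[:3,:3].T+Ti[:3,3]
s=560/400
for u,v in[(200,150),(200,160),(200,170),(170,175),(230,175),(165,185),(235,185),(200,178),(200,184),(194,190),(208,190),(194,200),(208,200),(208,186),(100,120),(150,130),(245,140)]:
    i,j=int(v*s),int(u*s);print((u,v),c['frame'][i,j],c['range_z'][i,j],P[i,j].round(0),'tool',L[i,j].round(0))
S=load('s2');Q=cloud(S);x=Q.reshape(-1,3);L2=x@Ti[:3,:3].T+Ti[:3,3]
m=(abs(L2[:,0])<60)&(abs(L2[:,1])<60)&(L2[:,2]<40)&(L2[:,2]>-60)
g=S['frame'].reshape(-1,3).astype(int).sum(1)
for p,b in zip(L2[m][::9],g[m][::9]): print(p.round(0),b,end=';')
E
```

```text
[[  -0.      -0.962   -0.273   69.6  ]
 [   1.       0.      -0.       0.567]
 [   0.      -0.273    0.962 -181.757]
 [   0.       0.       0.       1.   ]] [ 555.80173439 -327.34197016   87.38293762] [[-0.0, -0.96, -0.27, 69.6], [1.0, 0.0, -0.0, 0.57], [0.0, -0.27, 0.96, -181.76], [0.0, 0.0, 0.0, 1.0]]
(200, 150) [236 241 240] 184.83138 [ 552. -308.   91.] tool [19.  1. -4.]
(200, 160) [58 61 62] 181.46709 [ 554. -314.   97.] tool [13.  1. -9.]
(200, 170) [49 51 52] 176.69978 [ 555. -319.  103.] tool [  8.   1. -15.]
(170, 175) [51 54 56] 173.15738 [ 535. -326.  107.] tool [  6. -20. -20.]
(230, 175) [54 55 56] 173.43753 [ 575. -316.  107.] tool [  6.  22. -19.]
(165, 185) [49 52 52] 169.23929 [ 533. -332.  113.] tool [  1. -23. -25.]
(235, 185) [47 48 49] 168.86626 [ 579. -321.  113.] tool [  1.  25. -26.]
(200, 178) [43 43 45] 172.0905 [ 556. -323.  109.] tool [  4.   1. -21.]
(200, 184) [35 36 38] 147.0369 [ 554. -317.  133.] tool [ 11.   1. -46.]
(194, 190) [109 108 108] 136.47057 [ 551. -317.  144.] tool [ 11.  -3. -56.]
(208, 190) [110 109 110] 136.11206 [ 558. -315.  144.] to
[... 2396 characters left out ...]
  4.] 683;[-5. -8. 16.] 682;[-19.  23.  29.] 684;[ 15. -50.   2.] 684;[  1. -24.  12.] 682;[-15.   4.  22.] 681;[ 15. -57.  -0.] 682;[ -0. -33.   9.] 684;[-14.  -2.  22.] 681;[-29.  29.  36.] 347;[  1. -37.  10.] 681;[-14.  -9.  22.] 682;[-29.  22.  35.] 406;[ -4. -34.  14.] 680;[-20.  -1.  27.] 683;[  4. -49.  10.] 678;[-11. -23.  20.] 680;[-25.   9.  35.] 465;[ -9. -39.  15.] 681;[-22.  -6.  30.] 689;[ -6. -45.  15.] 681;[-21. -17.  27.] 681;[ -5. -49.  16.] 682;[-20. -22.  28.] 681;[ -7. -47.  20.] 679;[-23. -22.  30.] 684;[-17. -42.  23.] 673;[-10. -59.  18.] 680;[-25. -34.  28.] 702;[-20. -43.  27.] 680;[-20. -50.  26.] 676;[-23. -50.  28.] 685;[-24. -44.  34.] 491;[-27. -51.  35.] 444;
```

```bash
python3 - <<'E'
from h import *
for f,cols in(('w2',(270,291)),('w1',(150,160,410,400))):
    c=load(f);P=cloud(c)
    T=np.eye(4);T[:3,:3]=R.from_euler('xyz',c['rot']).as_matrix();T[:3,3]=c['eef'];Ti=np.linalg.inv(T);L=P@Ti[:3,:3].T+Ti[:3,3]
    for j in cols:
        print(f,j,[(i,L[i,j].round(0).astype(int).tolist()) for i in range(235,345,6)])
s=load('s2')['frame'][180:240,300:350,::-1]; w=load('w2')['frame'][200:330,215:345,::-1]
cv2.imwrite('pics/j3.png',np.hstack([cv2.resize(s,(333,400),interpolation=cv2.INTER_CUBIC),cv2.resize(w,(400,400),interpolation=cv2.INTER_CUBIC)]))
E
```

```text
w2 270 [(235, [9, -4, -15]), (241, [7, -4, -18]), (247, [5, -4, -21]), (253, [3, -4, -23]), (259, [11, -3, -49]), (265, [11, -3, -54]), (271, [11, -3, -60]), (277, [11, -3, -66]), (283, [11, -3, -69]), (289, [11, -2, -74]), (295, [10, -2, -77]), (301, [12, -2, -84]), (307, [12, -2, -87]), (313, [12, -2, -91]), (319, [10, -2, -90]), (325, [8, -2, -90]), (331, [4, -2, -87]), (337, [2, -2, -87]), (343, [0, -2, -87])]
w2 291 [(235, [9, 7, -15]), (241, [7, 7, -19]), (247, [5, 6, -20]), (253, [3, 6, -24]), (259, [12, 5, -50]), (265, [11, 5, -55]), (271, [11, 5, -60]), (277, [11, 5, -65]), (283, [11, 5, -70]), (289, [11, 5, -74]), (295, [12, 4, -80]), (301, [12, 4, -83]), (307, [12, 4, -87]), (313, [12, 4, -91]), (319, [12, 4, -94]), (325, [12, 4, -97]), (331, [12, 4, -99]), (337, [11, 4, -100]), (343, [9, 4, -100])]
w1 150 [(235, [-92, -174, 265]), (241, [-101, -175, 267]), (247, [-110, -175, 265]), (253, [-119, -177, 267]), (259, [-128, -178, 267]), (265, [-136, -178, 266]), (271, [11, -48, -60]), (277, [11, -47, -65]), (283, [11, -45, -70]), (289, [11, -44, -73]), (295, [11, -42, -77]), 
[... 819 characters left out ...]
), (277, [11, 48, -65]), (283, [12, 46, -71]), (289, [11, 45, -74]), (295, [12, 43, -79]), (301, [10, 43, -80]), (307, [9, 43, -81]), (313, [6, 43, -81]), (319, [5, 43, -82]), (325, [2, 43, -82]), (331, [0, 43, -82]), (337, [-1, 43, -83]), (343, [17, 31, -111])]
w1 400 [(235, [-93, 165, 267]), (241, [-101, 165, 266]), (247, [-110, 166, 266]), (253, [-119, 167, 266]), (259, [-127, 167, 265]), (265, [-137, 169, 267]), (271, [11, 47, -60]), (277, [11, 45, -65]), (283, [11, 43, -70]), (289, [9, 43, -70]), (295, [7, 43, -71]), (301, [5, 43, -72]), (307, [3, 43, -73]), (313, [1, 43, -72]), (319, [-2, 43, -73]), (325, [-3, 43, -74]), (331, [-5, 43, -75]), (337, [-7, 43, -75]), (343, [-9, 43, -76])]
```

View pics/j3.png

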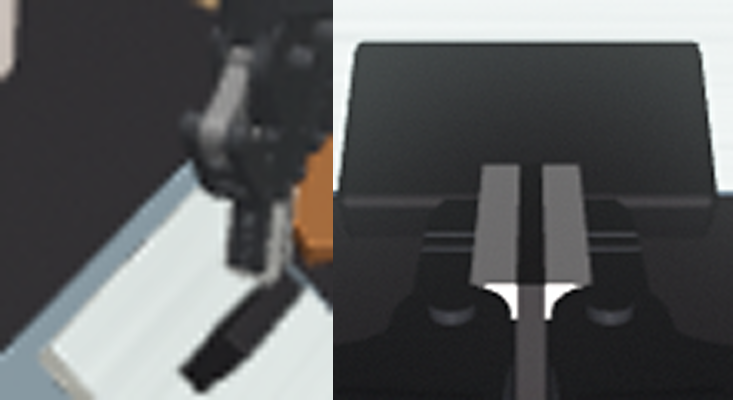

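The pictures show the shut fingertips ending about 46 mm short of the reported TCP (59 mm when open). They closed above the handle, whose top is at z ≈ 113, with no force and without moving the plate. I'll reopen and go 48 mm lower.

Request:
{"api": "drive_tool", "payload": {"rows": [{"dp": [0, 0, 0], "roll": 0}, {"dp": [0, 0, 0], "roll": 0}, {"dp": [0, 0, 0], "roll": 0}, {"dp": [0, 0, 0], "roll": 0}, {"dp": [0, 0, 0], "roll": 0}, {"dp": [0, 0, 0], "roll": 0}], "claw": 1}}

```text
t: 6.38
eef_pos: [555.8, -327.3, 87.4]
ee_rot: [3.142, -0.0, 1.817]
force: [-0.1, -0.7, -0.1]
grip_width: 85.3
gripper_force: 0.0
```

Request:
{"api": "drive_tool", "payload": {"rows": [{"dp": [0, 0, 0.01], "roll": 0}, {"dp": [0, 0, 0.01], "roll": 0}, {"dp": [0, 0, 0.01], "roll": 0}, {"dp": [0, 0, 0.01], "roll": 0}, {"dp": [0, 0, 0.005], "roll": 0}, {"dp": [0, 0, 0.003], "roll": 0}, {"dp": [0, 0, 0], "roll": 0}, {"dp": [0, 0, 0], "roll": 0}]}}

```text
t: 7.38
eef_pos: [556.0, -327.5, 39.8]
ee_rot: [3.141, 0.0, 1.817]
force: [-0.2, -0.5, -0.4]
grip_width: 85.5
gripper_force: 0.0
```

Request:
{"api": "drive_tool", "payload": {"rows": [{"dp": [0, 0, 0], "roll": 0}, {"dp": [0, 0, 0], "roll": 0}, {"dp": [0, 0, 0], "roll": 0}, {"dp": [0, 0, 0], "roll": 0}], "claw": 0, "grip_force": 35}}

```text
t: 7.88
eef_pos: [555.9, -327.4, 39.8]
ee_rot: [3.141, 0.0, 1.817]
force: [-0.9, 0.8, 4.1]
grip_width: 59.2
gripper_force: 38.7
```

Request:
{"api": "drive_tool", "payload": {"rows": [{"dp": [0, 0, -0.005], "roll": 0}, {"dp": [0, 0, -0.01], "roll": 0}, {"dp": [0, 0, -0.02], "roll": 0}, {"dp": [0, 0, -0.03], "roll": 0}, {"dp": [0, 0, -0.03], "roll": 0}, {"dp": [0, 0, -0.03], "roll": 0}, {"dp": [0, 0, -0.02], "roll": 0}, {"dp": [0, 0, 0], "roll": 0}]}}

```text
t: 8.88
eef_pos: [556.5, -327.9, 186.4]
ee_rot: [3.139, 0.003, 1.817]
force: [0.1, -0.5, -1.6]
grip_width: 59.2
gripper_force: 38.5
```

```bash
python3 - <<'E'
from h import *
w=snap('wrist','w3');s=snap('side','s3')
a=s['frame'][120:300,240:420,::-1]
cv2.imwrite('pics/j4.png',np.hstack([cv2.resize(w['frame'][:,:,::-1],(400,300)),cv2.resize(a,(300,300))]))
E
```

```text
(no output)
```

View pics/j4.png

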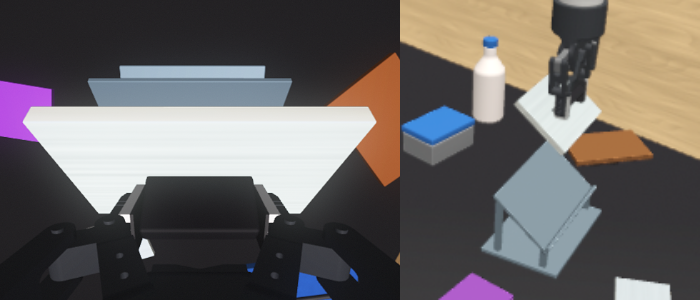

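Request:
{"api": "drive_tool", "payload": {"rows": [{"dp": [0.02, 0, 0], "roll": 0}, {"dp": [0.04, 0, 0], "roll": 0}, {"dp": [0.04, -0.01, 0], "roll": 0}, {"dp": [0.04, -0.01, 0], "roll": 0}, {"dp": [0.04, 0, 0], "roll": 0}, {"dp": [0.02, 0, 0], "roll": 0}, {"dp": [0, 0, 0], "roll": 0}, {"dp": [0, 0, 0], "roll": 0}], "grip_force": 20}}

```text
t: 9.98
eef_pos: [488.1, -139.1, 184.1]
ee_rot: [-3.141, 0.0, 1.816]
force: [-0.1, -0.7, -2.5]
grip_width: 59.3
gripper_force: 38.4
```

```bash
cat >> h.py <<'E'
def plane(f):
    c=load(f);P=cloud(c);T=np.eye(4);T[:3,:3]=R.from_euler('xyz',c['rot']).as_matrix();T[:3,3]=c['eef'];Ti=np.linalg.inv(T);L=P@Ti[:3,:3].T+Ti[:3,3]
    g=c['frame'].astype(int).sum(2);m=(g>550)&(abs(L[...,1])<90)&(L[...,0]>5)&(L[...,0]<80)&(abs(L[...,2]+40)<70)
    y=L[m];k=np.ones(len(y),bool);k=abs(y[:,0]-25)<20
    for _ in range(8):
        q=y[k];cc=q.mean(0);n=np.linalg.svd(q-cc,full_matrices=False)[2][2];n*=-np.sign(n[2]);k=abs((y-cc)@n)<2
    q=y[k]-cc;u=np.cross([0,1,0],n);u*=np.sign(u[0]);u/=np.linalg.norm(u)
    print('plate in tool: n',n.round(3),'tilt',np.degrees(np.arctan2(-n[0],-n[2])).round(1),'mean',cc.round(1),len(q),'y ext',np.percentile(y[k][:,1],[.5,99.5]).round(1))
    top=np.percentile(q@u,99.7); e=cc+u*top; ctr=e-u*50; print('upper edge',e.round(1),'face centre',ctr.round(1)); return n,ctr
E
python3 - <<'E'
from h import *
plane('w3');snap('wrist','w4');plane('w4');print(sense()['eef_pos'])
E
```

```text
plate in tool: n [-0.61   0.    -0.793] tilt 37.6 mean [ 36.    0.4 -64.5] 38636 y ext [-73.1  74.1]
upper edge [ 53.    0.4 -77.6] face centre [ 13.3   0.4 -47.1]
plate in tool: n [-0.61   0.    -0.793] tilt 37.6 mean [ 36.    0.5 -64.5] 38625 y ext [-73.1  74. ]
upper edge [ 53.    0.5 -77.6] face centre [ 13.3   0.5 -47.1]
[ 488.09032609 -139.26095138  184.08635764]
```

Request:
{"api": "drive_tool", "payload": {"rows": [{"dp": [0, 0.0, 0], "roll": 0}, {"dp": [0, 0.01, 0], "roll": 0}, {"dp": [0, 0.01, 0], "roll": 0}, {"dp": [0, 0, 0], "roll": 0}], "claw": 0, "grip_force": 20}}

```text
t: 10.52
eef_pos: [507.9, -133.2, 184.1]
ee_rot: [3.142, -0.0, 1.817]
force: [-1.1, 0.5, -2.1]
grip_width: 59.2
gripper_force: 38.4
```

```bash
python3 - <<'E'
from h import *
snap('wrist','w4');plane('w4');s=sense();print(s['eef_pos'],s['gripper_force'])
E
```

```text
plate in tool: n [-0.61   0.    -0.792] tilt 37.6 mean [ 36.    0.5 -64.5] 38625 y ext [-73.1  74. ]
upper edge [ 53.    0.5 -77.6] face centre [ 13.3   0.5 -47.1]
[ 507.45240358 -133.17680211  184.1171013 ] 38.362576961517334
```

```bash
python3 - <<'E'
from h import *
P=cloud(load('w1'))
for p in[(200,122),(350,122)]: print('rack far edge',P[p[1],p[0]].round(0))
P=cloud(load('scene')).reshape(-1,3)
for n,c in(('tip',(601,21)),('dish',(420,4))):
    m=(np.linalg.norm(P[:,:2]-c,axis=1)<95)&(P[:,2]>15)&(P[:,2]<75);print(n,cv2.boxPoints(cv2.minAreaRect(P[m][:,:2].astype(np.float32))).round(0).tolist())
E
```

```text
rack far edge [ 441. -272.    9.]
rack far edge [ 618. -228.    9.]
tip [[551.0, 55.0], [553.0, -33.0], [675.0, -31.0], [673.0, 57.0]]
dish [[368.0, -8.0], [434.0, -70.0], [496.0, -4.0], [430.0, 58.0]]
```

Request:
{"api": "drive_tool", "payload": {"rows": [{"dp": [-0.02, 0, 0.02], "roll": 0}, {"dp": [0, 0, 0.04], "roll": 0}, {"dp": [0, 0, 0.04], "roll": 0}, {"dp": [0, 0, 0.04], "roll": 0}, {"dp": [0, 0, 0.03], "roll": 0}, {"dp": [0, 0, 0], "roll": 0}, {"dp": [0, 0, 0], "roll": 0}]}}

```text
t: 11.45
eef_pos: [512.8, -153.2, 15.6]
ee_rot: [3.14, 0.001, 1.817]
force: [0.0, -0.2, -2.5]
grip_width: 59.6
gripper_force: 38.2
```

Request:
{"api": "drive_tool", "payload": {"rows": [{"dp": [-0.025, 0, 0.01], "roll": 0}, {"dp": [0, 0, 0.01], "roll": 0}, {"dp": [0.003, 0, 0.003], "roll": 0}, {"dp": [0.005, 0, 0.002], "roll": 0}, {"dp": [0.006, 0, 0.002], "roll": 0}, {"dp": [0.006, 0, 0.002], "roll": 0}, {"dp": [0.006, 0, 0.002], "roll": 0}]}}

```text
t: 12.32
eef_pos: [513.4, -152.2, -15.3]
ee_rot: [3.138, 0.003, 1.817]
force: [1.1, -3.2, 6.9]
grip_width: 59.3
gripper_force: 45.7
```

```bash
python3 - <<'E'
from h import *
snap('wrist','w5');plane('w5');s=sense();print(s['eef_pos'],s['force'],s['grip_width'])
E
```

```text
plate in tool: n [-0.395  0.002 -0.919] tilt 23.3 mean [ 34.7   0.2 -55.9] 41263 y ext [-73.2  74.2]
upper edge [ 54.5   0.2 -64.4] face centre [  8.5   0.2 -44.7]
[ 513.03220271 -151.30876455  -15.58067297] [ 0.96769778 -2.75203085  5.77792432] 59.47836211838849
```

Request:
{"api": "drive_tool", "payload": {"rows": [{"dp": [0.005, 0, 0.003], "roll": 0}, {"dp": [0.005, 0, 0.003], "roll": 0}, {"dp": [0.005, 0, 0.003], "roll": 0}, {"dp": [0.005, 0, 0.003], "roll": 0}, {"dp": [0.004, 0, 0.003], "roll": 0}, {"dp": [0.002, 0, 0.002], "roll": 0}, {"dp": [0, 0, 0], "roll": 0}]}}

```text
t: 13.25
eef_pos: [505.4, -126.9, -33.1]
ee_rot: [3.142, 0.001, 1.817]
force: [-1.2, -4.4, 10.3]
grip_width: 59.2
gripper_force: 41.7
```

```bash
python3 - <<'E'
from h import *
snap('wrist','w6');plane('w6');s=sense();print(s['eef_pos'],s['force'],s['grip_width'])
E
```

```text
plate in tool: n [ 0.  0. -1.] tilt -0.0 mean [ 28.2   0.4 -43.4] 36399 y ext [-73.4  74.1]
upper edge [ 48.8   0.4 -43.4] face centre [ -1.2   0.4 -43.4]
[ 505.45727036 -126.90601643  -33.07383239] [-0.98880317 -4.16895859  9.85107667] 59.541242017112225
```

Request:
{"api": "drive_tool", "payload": {"rows": [{"dp": [0, 0, -0.01], "roll": 0}, {"dp": [0, 0, -0.03], "roll": 0}, {"dp": [0, 0, -0.04], "roll": 0}, {"dp": [0, 0, -0.04], "roll": 0}, {"dp": [0, 0, -0.04], "roll": 0}, {"dp": [0, 0, -0.03], "roll": 0}, {"dp": [0, 0, 0], "roll": 0}]}}

```text
t: 14.18
eef_pos: [505.8, -126.2, 157.7]
ee_rot: [3.139, 0.001, 1.817]
force: [0.3, -0.4, -2.8]
grip_width: 59.6
gripper_force: 40.5
```

```bash
cat > heat.py <<'E'
from h import *
def fit(P,lo,hi,c0,r=140):
    x=P.reshape(-1,3);m=(np.linalg.norm(x[:,:2]-c0,axis=1)<r)&(x[:,2]>lo)&(x[:,2]<hi);return x[m]
def rep(f,c0):
    P=cloud(load(f));rim=fit(P,76,82,c0);r=cv2.minAreaRect(rim[:,:2].astype(np.float32))
    fl=fit(P,64,73.5,c0,85);print(f,'rim',len(rim),np.median(rim[:,2]).round(1),np.round(r[0],1),np.round(r[1],1),round(r[2],1))
    r=cv2.minAreaRect(fl[:,:2].astype(np.float32));print('floor',len(fl),np.round(r[0],1),np.round(r[1],1),round(r[2],1))
E
python3 - <<'E'
from heat import *
rep('scene',(542,290));rep('side',(542,290));print(sense()['eef_pos'])
E
```

```text
scene rim 1555 78.4 [517.9 294.5] [153.3 219.2] 76.2
floor 1743 [539.1 279.5] [134.1 169.8] 74.4
side rim 550 79.1 [523.7 293.3] [157.6 201.8] 76.0
floor 493 [528.5 282.5] [142.7 146.3] 75.6
[ 505.8143621  -126.20782058  157.74740091]
```

Request:
{"api": "drive_tool", "payload": {"rows": [{"dp": [0.02, 0.005, 0], "roll": 0}, {"dp": [0.04, 0.01, 0], "roll": 0}, {"dp": [0.045, 0.011, 0], "roll": 0}, {"dp": [0.045, 0.011, 0], "roll": 0}, {"dp": [0.045, 0.011, 0], "roll": 0}, {"dp": [0.045, 0.011, 0], "roll": 0}, {"dp": [0.04, 0.01, 0], "roll": 0}, {"dp": [0.02, 0.003, 0], "roll": 0}]}}

```text
t: 15.18
eef_pos: [499.8, 184.9, 154.1]
ee_rot: [-3.137, -0.001, 1.819]
force: [0.6, 0.3, -3.2]
grip_width: 59.3
gripper_force: 40.5
```

Request:
{"api": "drive_tool", "payload": {"rows": [{"dp": [0, 0, 0], "roll": 7}, {"dp": [0, 0, 0], "roll": 7}, {"dp": [0, 0, 0], "roll": 7}, {"dp": [0, 0, 0], "roll": 7}, {"dp": [0, 0, 0], "roll": 0}, {"dp": [0, 0, 0], "roll": 0}]}}

```text
t: 15.92
eef_pos: [501.2, 182.4, 155.3]
ee_rot: [-3.139, 0.001, 1.331]
force: [-0.2, 0.8, -1.9]
grip_width: 59.7
gripper_force: 40.3
```

```bash
python3 - <<'E'
from heat import *
snap('wrist','w7');print(sense()['eef_pos'],np.degrees(sense()['ee_rot'][2]));rep('w7',(530,290));plane('w7')
E
```

```text
[501.55703054 182.24774476 155.62962595] 76.20863269095477
w7 rim 16883 78.3 [508.8 272. ] [101.8 223.2] 76.2
floor 26890 [522.6 281.6] [ 81.7 157.3] 76.2
plate in tool: n [-0.004 -0.    -1.   ] tilt 0.2 mean [ 28.3   0.3 -43.4] 35851 y ext [-73.2  73.8]
upper edge [ 48.7   0.3 -43.5] face centre [ -1.3   0.3 -43.3]
```

View pics/w7.png

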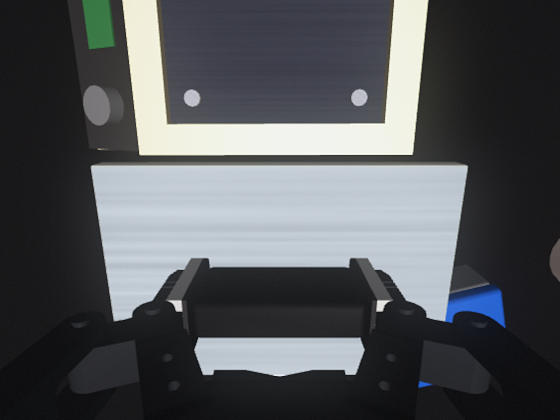

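The wrist view shows the opening aligned with the cover: inner side edges near columns 161 and 390, near edge at row 124, and pins at (192,98) and (359,98). I'll turn these into the remaining offset.

```bash
cat > off.py <<'E'
from h import *
def run(f):
    c=load(f);T=pose(c);fr=c['frame'].astype(int)
    Tt=np.eye(4);Tt[:3,:3]=R.from_euler('xyz',c['rot']).as_matrix();Tt[:3,3]=c['eef'];Ti=np.linalg.inv(Tt)
    def pt(u,v,z):
        d=T[:3,:3]@np.array([(u-c['cx'])/c['fx'],(v-c['cy'])/c['fy'],1]);p=T[:3,3]+d*(z-T[2,3])/d[2];return Ti[:3,:3]@p+Ti[:3,3]
    g=fr.sum(2)
    for v in(20,50,80,110):
        r=g[v]; l=max(u for u in range(120,275) if r[u]>500 and abs(u-192)>18 and u<180); rr=min(u for u in range(370,470) if r[u]>500)
        a,b=pt(l+.5,v,78),pt(rr-.5,v,78);print(v,l,rr,a.round(1),b.round(1),'width',(b-a)[1].round(1),'mid y',((a+b)/2)[1].round(2))
    for u in(220,275,330):
        v=min(v for v in range(100,150) if g[v,u]>500);p=pt(u,v-.5,78);print('near',u,v,p.round(1),'centre x',(p[0]+53).round(1))
    for a in((192,98),(359,98)):
        m=np.zeros(g.shape,np.uint8);m[a[1]-14:a[1]+14,a[0]-14:a[0]+14]=1;ys,xs=np.nonzero(m&(g>400));p=pt(xs.mean(),ys.mean(),73);print('pin',p.round(1),'c x',(p[0]+35).round(1))
run('w7')
E
python3 off.py
```

```text
20 157 393 [127.6 -80.4  77.4] [127.5  75.7  77.1] width 156.1 mid y -2.34
50 160 390 [109.3 -80.1  77.4] [109.2  75.3  77.1] width 155.4 mid y -2.4
80 162 388 [ 90.1 -80.5  77.4] [90.1 75.6 77.1] width 156.0 mid y -2.46
110 165 386 [ 70.1 -80.2  77.5] [70.1 75.8 77.1] width 156.0 mid y -2.17
near 220 124 [ 60.8 -41.9  77.4] centre x 113.8
near 275 124 [60.8 -2.5 77.3] centre x 113.8
near 330 124 [60.8 36.9 77.2] centre x 113.8
pin [ 78.6 -62.3  82.4] c x 113.6
pin [78.9 57.5 82.1] c x 113.9
```

Request:
{"api": "drive_tool", "payload": {"rows": [{"dp": [0.02, -0.003, 0], "roll": 0}, {"dp": [0.04, 0, 0], "roll": 0}, {"dp": [0.035, 0, 0], "roll": 0}, {"dp": [0.02, 0, 0], "roll": 0}, {"dp": [0, 0, 0.03], "roll": 0}, {"dp": [0, 0, 0.03], "roll": 0}, {"dp": [0, 0, 0.02], "roll": 0}, {"dp": [0, 0, 0.01], "roll": 0}]}}

```text
t: 16.98
eef_pos: [526.2, 295.1, 65.0]
ee_rot: [-3.14, 0.001, 1.329]
force: [0.7, 0.6, -2.3]
grip_width: 59.4
gripper_force: 40.4
```

Request:
{"api": "drive_tool", "payload": {"rows": [{"dp": [0, 0, 0.01], "roll": 0}, {"dp": [0, 0, 0], "roll": 0}, {"dp": [0, 0, 0], "roll": 0}]}}

```text
t: 17.35
eef_pos: [527.5, 294.5, 57.1]
ee_rot: [3.14, -0.001, 1.328]
force: [0.3, -0.1, -2.8]
grip_width: 59.4
gripper_force: 40.4
```

```bash
python3 - <<'E'
from h import *
c7=load('w7');T=np.eye(4);T[:3,:3]=R.from_euler('xyz',c7['rot']).as_matrix();T[:3,3]=c7['eef']
H=T@np.array([113.8,-2.35,78,1]);print('heater world',H[:3].round(1))
c=snap('wrist','w8');c=load('w8');T=np.eye(4);T[:3,:3]=R.from_euler('xyz',c['rot']).as_matrix();T[:3,3]=c['eef']
print(sense()['eef_pos'],np.degrees(c['rot']),'heater in tool',(np.linalg.inv(T)@H)[:3].round(1),sense()['force']);plane('w8')
E
```

```text
heater world [525.8 293.5  77.2]
[527.55884271 294.53561722  57.24888906] [ 1.79934843e+02 -4.88614290e-02  7.60843241e+01] heater in tool [ -1.4  -1.4 -20.1] [-0.6209118  -0.21660679 -2.05386294]
plate in tool: n [-0.003  0.    -1.   ] tilt 0.2 mean [ 29.2   0.7 -43.4] 32949 y ext [-73.7  73.9]
upper edge [ 48.7   0.7 -43.5] face centre [ -1.3   0.7 -43.3]
```

View pics/w8.png

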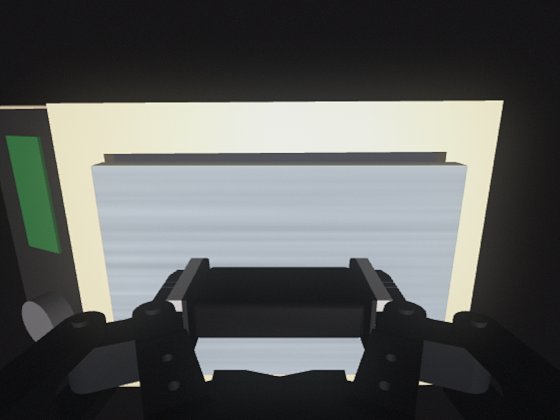

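```bash
python3 - <<'E'
from h import *
c=load('w8');g=c['frame'].astype(int).sum(2);M=c['T_tool_cam'];z=57.25-78
def pt(u,v):
    d=M[:3,:3]@np.array([(u-c['cx'])/c['fx'],(v-c['cy'])/c['fy'],1]);return M[:3,3]+d*(z-M[2,3])/d[2]
for u in(150,275,400):
    v=[v for v in range(125,165) if g[v,u]>480][-1]
    for w in range(125,165):
        if g[w,u]<480: v=w;break
    p=pt(u,v-.5);print(u,v,p.round(1),'centre x',(p[0]-53).round(1))
for v in(155,158):
    r=g[v];l=max(u for u in range(80,140) if r[u]>480);rr=min(u for u in range(420,470) if r[u]>480);a,b=pt(l+.5,v),pt(rr-.5,v);print(v,l,rr,a.round(1),b.round(1),'mid',((a+b)/2)[1].round(1))
E
```

```text
150 154 [ 50.9 -58.4 -20.8] centre x -2.1
275 153 [ 51.4  -1.5 -20.8] centre x -1.6
400 152 [ 51.8  55.4 -20.8] centre x -1.2
155 103 446 [ 50.2 -79.7 -20.8] [ 50.2  76.3 -20.8] mid -1.7
158 103 446 [ 48.9 -79.9 -20.8] [ 48.9  76.5 -20.8] mid -1.7
```

Request:
{"api": "drive_tool", "payload": {"rows": [{"dp": [0, -0.002, 0.005], "roll": -0.3}, {"dp": [0, 0, 0.004], "roll": 0}, {"dp": [0, 0, 0], "roll": 0}, {"dp": [0, 0, 0.002], "roll": 0}, {"dp": [0, 0, 0.002], "roll": 0}, {"dp": [0, 0, 0.001], "roll": 0}, {"dp": [0, 0, 0], "roll": 0}]}}

```text
t: 18.27
eef_pos: [525.0, 294.7, 42.3]
ee_rot: [-3.141, -0.0, 1.333]
force: [0.0, -0.9, -2.2]
grip_width: 59.3
gripper_force: 40.4
```

```bash
python3 - <<'E'
from h import *
snap('wrist','w9');plane('w9');s=sense();print(s['eef_pos'],np.degrees(s['ee_rot'][2]),s['force'])
c=load('w9');g=c['frame'].astype(int).sum(2);M=c['T_tool_cam'];z=s['eef_pos'][2]-78
def pt(u,v):
    d=M[:3,:3]@np.array([(u-c['cx'])/c['fx'],(v-c['cy'])/c['fy'],1]);return M[:3,3]+d*(z-M[2,3])/d[2]
for u in(150,275,400): v=next(w for w in range(118,175) if g[w,u]<480);print(u,v,pt(u,v-.5).round(1))
for v in(190,230):
    print(v,[ (u,round(float(pt(u,v)[1]),1)) for u in range(60,500) if abs(g[v,u+1]-g[v,u-1])>120])
E
```

```text
plate in tool: n [-0.003  0.    -1.   ] tilt 0.2 mean [ 30.5  -0.2 -43.4] 24027 y ext [-73.8  73.9]
upper edge [ 48.7  -0.2 -43.5] face centre [ -1.3  -0.2 -43.3]
[525.1039665 294.7721246  42.412882 ] 76.38172509233308 [ 0.10372194  0.18129293 -3.15612189]
150 156 [ 51.8 -53.1 -35.6]
275 156 [ 51.8  -1.3 -35.6]
400 156 [ 51.8  50.5 -35.6]
190 [(463, 78.7), (465, 79.5)]
230 [(100, -78.3), (459, 79.5)]
```

Request:
{"api": "drive_tool", "payload": {"rows": [{"dp": [0, 0, 0.001], "roll": 0}, {"dp": [0, 0, 0.0005], "roll": 0}, {"dp": [0, 0, 0], "roll": 0}, {"dp": [0, 0, 0], "roll": 0}]}}

```text
t: 18.82
eef_pos: [525.1, 294.8, 40.9]
ee_rot: [3.142, -0.0, 1.333]
force: [0.0, -0.3, -1.9]
grip_width: 59.7
gripper_force: 40.4
```

Request:
{"api": "drive_tool", "payload": {"rows": [{"dp": [0, 0, 0.0005], "roll": 0}, {"dp": [0, 0, 0.0005], "roll": 0}, {"dp": [0, 0, 0], "roll": 0}]}}

```text
t: 19.2
eef_pos: [525.2, 294.8, 40.2]
ee_rot: [3.141, -0.0, 1.333]
force: [-0.5, -0.1, 1.0]
grip_width: 59.4
gripper_force: 40.7
```

Contact with the pins. Releasing and rising clear.

Request:
{"api": "drive_tool", "payload": {"rows": [{"dp": [0, 0, 0], "roll": 0}, {"dp": [0, 0, 0], "roll": 0}, {"dp": [0, 0, 0], "roll": 0}, {"dp": [0, 0, 0], "roll": 0}], "claw": 1}}

```text
t: 19.7
eef_pos: [525.1, 294.8, 39.9]
ee_rot: [3.141, -0.0, 1.333]
force: [-0.8, 0.0, 0.8]
grip_width: 85.5
gripper_force: 0.0
```

Request:
{"api": "drive_tool", "payload": {"rows": [{"dp": [0, 0, -0.01], "roll": 0}, {"dp": [0, 0, -0.02], "roll": 0}, {"dp": [0, 0, -0.03], "roll": 0}, {"dp": [0, 0, -0.01], "roll": 0}, {"dp": [0, 0, 0], "roll": 0}, {"dp": [0, 0, 0], "roll": 0}]}}

```text
t: 20.45
eef_pos: [524.4, 294.5, 108.8]
ee_rot: [-3.14, 0.001, 1.333]
force: [-0.2, -0.8, 0.3]
grip_width: 85.7
gripper_force: 0.0
```

```bash
cat > chk.py <<'E'
from h import *
import sys
f=sys.argv[1];snap('wrist',f);s=sense();c=load(f);P=cloud(c);g=c['frame'].astype(int).sum(2)
print(s['t'],s['eef_pos'],s['force'])
Tt=np.eye(4);Tt[:3,:3]=R.from_euler('xyz',c['rot']).as_matrix();Tt[:3,3]=c['eef'];Ti=np.linalg.inv(Tt);L=P@Ti[:3,:3].T+Ti[:3,3]
H=np.array([525.5,293.5]);a=np.radians(-13.7);ex=np.array([np.cos(a),np.sin(a)]);ey=np.array([-ex[1],ex[0]])
X=(P[...,:2]-H)@ex;Y=(P[...,:2]-H)@ey;Z=P[...,2]
pl=(abs(X)<70)&(abs(Y)<48)&(Z>72)&(Z<90)&(g>300)
A=np.c_[X[pl],Y[pl],np.ones(pl.sum())];k=np.ones(pl.sum(),bool)
for _ in range(5):
    co=np.linalg.lstsq(A[k],Z[pl][k],rcond=None)[0];k=abs(A@co-Z[pl])<1.5
print('plate z(X,Y): slope deg',np.degrees(co[:2]).round(2),'z0',co[2].round(2),k.sum())
rim=(Z>70)&(Z<85)&(abs(X)<97)&(abs(Y)<73)&((abs(X)>82)|(abs(Y)>57));print('rim z',np.median(Z[rim]).round(2),rim.sum())
h=(Z>95)&(Z<125)&(abs(X)<40)&(abs(Y)<20)&(g<350);print('handle',h.sum(),np.percentile(Z[h],95),'tool mid of top', [ (np.percentile(L[h&(Z>np.percentile(Z[h],95)-3)][:,i],[2,98])).round(1).tolist() for i in(0,1)])
E
python3 chk.py w10
```

```text
20.5 [524.36188353 294.45477589 108.68122874] [-0.65132159 -0.31945642 -0.71905033]
plate z(X,Y): slope deg [ 0.03 -0.04] z0 83.47 28106
rim z 78.34 20423
handle 3737 116.28890778747594 tool mid of top [[-6.3, 6.5], [-27.4, 29.1]]
```

View pics/w10.png

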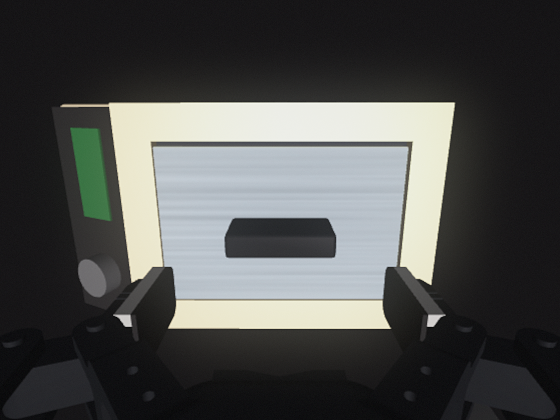

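The picture shows the cover in the opening on the pins, about 5 mm proud and level, handle at (280,238). Now I'll shut the fingers and press on the middle of the handle.

Request:
{"api": "drive_tool", "payload": {"rows": [{"dp": [0, 0, 0], "roll": 0}, {"dp": [0, 0, 0], "roll": 0}, {"dp": [0, 0, 0], "roll": 0}, {"dp": [0, 0, 0], "roll": 0}, {"dp": [0, 0, 0.015], "roll": 0}, {"dp": [0, 0, 0.01], "roll": 0}, {"dp": [0, 0, 0.005], "roll": 0}, {"dp": [0, 0, 0.003], "roll": 0}], "claw": 0, "grip_force": 60}}

```text
t: 21.5
eef_pos: [525.0, 294.7, 76.4]
ee_rot: [-3.141, 0.0, 1.333]
force: [-0.1, 0.1, -0.2]
grip_width: -0.0
gripper_force: 0.0
```

Request:
{"api": "drive_tool", "payload": {"rows": [{"dp": [0, 0, 0.002], "roll": 0}, {"dp": [0, 0, 0.001], "roll": 0}, {"dp": [0, 0, 0.001], "roll": 0}, {"dp": [0, 0, 0.001], "roll": 0}, {"dp": [0, 0, 0.001], "roll": 0}, {"dp": [0, 0, 0], "roll": 0}]}}

```text
t: 22.25
eef_pos: [525.7, 295.1, 72.6]
ee_rot: [3.14, -0.002, 1.333]
force: [-2.3, -0.7, 9.1]
grip_width: -0.3
gripper_force: 4.0
```

Request:
{"api": "drive_tool", "payload": {"rows": [{"dp": [0, 0, 0.001], "roll": 0}, {"dp": [0, 0, 0.001], "roll": 0}, {"dp": [0, 0, 0.001], "roll": 0}, {"dp": [0, 0, 0], "roll": 0}]}}

```text
t: 22.75
eef_pos: [525.2, 294.8, 71.1]
ee_rot: [3.14, -0.001, 1.333]
force: [-7.7, -3.8, 18.9]
grip_width: -0.1
gripper_force: 9.5
```

Request:
{"api": "drive_tool", "payload": {"rows": [{"dp": [0, 0, 0.001], "roll": 0}, {"dp": [0, 0, 0.001], "roll": 0}, {"dp": [0, 0, 0.001], "roll": 0}, {"dp": [0, 0, 0], "roll": 0}]}}

```text
t: 23.25
eef_pos: [525.3, 294.8, 71.0]
ee_rot: [3.138, -0.002, 1.334]
force: [-14.2, -7.5, 36.8]
grip_width: -0.1
gripper_force: 18.6
```

Request:
{"api": "drive_tool", "payload": {"rows": [{"dp": [0, 0, -0.005], "roll": 0}, {"dp": [0, 0, -0.02], "roll": 0}, {"dp": [0, 0, -0.02], "roll": 0}, {"dp": [0, 0, 0], "roll": 0}, {"dp": [0, 0, 0], "roll": 0}]}}

```text
t: 23.88
eef_pos: [524.7, 294.6, 109.0]
ee_rot: [-3.141, 0.001, 1.333]
force: [0.1, 0.1, -0.7]
grip_width: -0.1
gripper_force: 0.0
```

```bash
python3 chk.py w11; python3 - <<'E'
from h import *
for f in('w10','w11'):
    c=load(f);P=cloud(c);H=np.array([525.5,293.5]);a=np.radians(-13.7);ex=np.array([np.cos(a),np.sin(a)]);ey=np.array([-ex[1],ex[0]])
    X=(P[...,:2]-H)@ex;Y=(P[...,:2]-H)@ey;Z=P[...,2]
    print(f,[(x,y,np.median(Z[(abs(X-x)<6)&(abs(Y-y)<5)&(Z<90)&(Z>60)]).round(1)) for x in(-65,0,65) for y in(-35,35)], 'rim',[(x,y,np.median(Z[(abs(X-x)<6)&(abs(Y-y)<5)&(Z<90)&(Z>60)]).round(1)) for x,y in((-88,0),(88,0),(0,64),(0,-64))])
E
```

```text
23.925 [524.49636654 294.53320811 108.77952284] [-0.42605002  0.90157903  0.23335993]
plate z(X,Y): slope deg [-0.01 -0.01] z0 78.34 24738
rim z 78.31 18353
handle 3218 111.15948878590802 tool mid of top [[-6.2, 6.3], [-27.6, 28.9]]
w10 [(-65, -35, np.float64(83.4)), (-65, 35, np.float64(83.4)), (0, -35, np.float64(83.6)), (0, 35, np.float64(83.5)), (65, -35, np.float64(83.5)), (65, 35, np.float64(83.5))] rim [(-88, 0, np.float64(78.3)), (88, 0, np.float64(78.4)), (0, 64, np.float64(78.3)), (0, -64, np.float64(78.3))]
w11 [(-65, -35, np.float64(78.4)), (-65, 35, np.float64(78.3)), (0, -35, np.float64(nan)), (0, 35, np.float64(78.3)), (65, -35, np.float64(78.4)), (65, 35, np.float64(78.4))] rim [(-88, 0, np.float64(78.3)), (88, 0, np.float64(78.1)), (0, 64, np.float64(78.4)), (0, -64, np.float64(nan))]
  return _methods._mean(a, axis=axis, dtype=dtype,
  ret = ret.dtype.type(ret / rcount)
```

The cover now sits flush: its face is at 78.3 mm at every point I could measure, against 78.3 for the rim, with slope under 0.02°. The tool is clear of everything, so I'm handing in.

```bash
python3 -c "
from bench import *
print(job_done())"
```

```text
the job is handed in; nothing more can be done
None
```

The cover is off the rack and pressed home in the heater's opening, level and flush with the rim to within about 0.1 mm at the five face points I could measure; the near middle was hidden by the gripper. I never touched the bottle, dishes or tip box, and I handed the job in at about 24 s. On the way I set the cover down on the bare bench to level it, and the hardest press on it was about 40 N at the wrist.

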